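# Fit the finned spacer between drying painted boards

## Robot

A 7-joint arm with a two-finger parallel gripper is mounted at the origin on the work surface. World frame = base frame: x ahead of the robot, y to its left, z up, the work surface at z = 0. Lengths are in m, angles in rad, forces in N, time in s.
With the tool pointing down it reaches from about 0.4 to 0.85 m from the base axis. Payload 10.4 kg.
Tool frame: the origin (TCP) lies at the very end of the fingers, on their centre line; the grasp point (between the pads) lies 19 mm behind it; z points along the fingers, y is the line along which they close (so a half turn about z gives the same grasp; the last joint's range is limited). The gripper opens to 87 mm and grips with 3 to 60 N. Pads are 19 mm wide; open, the fingers measure 117 mm over their backs; the gripper's body (75 mm by 190 mm) begins 51 mm behind the grasp point.
Start: joints at [1.119, 0.332, -0.065, 1.46, 0.022, 1.35, -0.088], TCP at [0.26, -0.568, 0.223] pointing down, gripper open.
Joint ranges: [-2.6, 2.6], [-0.5, 2.12], [-1.47, 1.34], [0.16, 2.42], [-1.27, 4.41], [0.06, 2.06], [-2.6, 2.6]. Speed limits (rad/s): [2.22, 2.22, 2.79, 2.79, 3.14, 3.14, 3.14].

## Interface

Orientations are given as a unit quaternion [x, y, z, w].
In Python, from cell import get_state, eyes, manip gives the robot as it stands. The module is installed in compiled form; this text tells all that it offers.
- The arm moves only by the shell command python3 -m pendant 'ROWS'. ROWS is JSON, a list that holds one entry, the list of rows, each a list of 5 numbers: the finger opening in cm, from 0 to 8.7, then the shift along the tool's x, y, z in cm, then the turn about the tool's z in degrees. In form: [[[jaw, x, y, z, yaw], ...]]. A call has exactly 8 rows; each row is the pose to reach, as a shift and turn from the pose commanded when the call began, along the tool's axes at that moment; what a row does not reach only later rows make up. A row lasts 1/8 s, in which the tool goes at most 62.5 mm and 10.7 degrees, less where a joint would pass 70% of its speed; a pose out of reach is approached as far as the arm can. A call with a gripper value outside its range is refused whole. The fingers move at their own pace and stop on an object; the grip force is fixed at half the most. Time passes only in rows, so rows that repeat a pose let the fingers close, or fill a call up. It gives the time, the measured TCP pose, the force, the opening and the grip force at its end, in the units of the state.
- get_state(): the state, without advancing time (a new reading comes with each control period).
- eyes.read_camera(name): name is "scene" or "top" or "wrist"; returns a dict with "pixels" (400x640x3 uint8, red, green, blue), "range_z" (400x640 float32, m along the optical axis (not along the pixel's ray), 0 where there is no reading), "vertical_fov" (degrees; the focal length in pixels is half the picture's height over the tangent of half this angle, whatever the lens; pixels are square), "cx", "cy" (the principal point, pixels), "extrinsics" (4x4, takes a point from world to camera coordinates). Camera axes: x right, y down, z forward; pixel columns grow to the right and rows downward; lengths in m; the calibration is good to about 2 mm. A picture is of the moment at which its call begins.
- manip.finish_job(): hands the job in; it is judged then, once.
The state is a dict: "clock": time; "joint_pos": joint angles; "joint_velocities": joint speeds; "tau": joint torques, N m; "tcp_pos": TCP position; "ee_rot": TCP orientation; "contact_force": force on the tool from outside, world axes, zero at the start; "torque": the same for the moment, N m; "opening": finger opening in m; "grip_force": force on a finger pad.
Only numpy, scipy, OpenCV 4.12 (cv2) and the standard library are available. Lean on these libraries where they do the work, as an engineer would, in place of code of your own. Each camera call takes 0.05 s, during which the arm holds its last target. There are 200 camera calls.

## Task

Five freshly painted sample boards stand in the drying rack and must be kept apart. Pick up the orange spacer by its grip bar and lower it centrally onto the rack so that its four fins go into the four gaps between the boards and its plate lies flat on the boards' top edges; do not let go of it until it is down. Leave the teal spacer, which does not fit, and the white bottle where they stand.

Things in the scene. Friction and masses are not known exactly. Their poses are not given: they have to be found in the camera images.
- spacer_orange: loose orange comb, 0.16 kg, standing on its fins: plate 64 (x) x 124 (y) x 8 mm, top at z = 50 mm; under it four fins, each 64 (x) x 6 (y) x 42 mm deep, at y = -45, -15, 15, 45 mm. Grip bar on top, centred, 14 (x) x 60 (y) mm, z = 50 to 86 mm. Origin: centre, level with the fin tips; z up. Seated: origin 54 mm above the rack's, y along the rack's y, either way round.
- rack: fixed wooden rack, base 112 (x) x 164 (y) x 16 mm, holding five painted boards firmly upright: each 100 mm long (x), 8 mm thick (y), top edge 96 mm above the table, at y = -60, -30, 0, 30, 60 mm; the four gaps between are 22 mm wide, centred at y = -45, -15, 15, 45 mm. Origin: centre of the underside, on the table; z up. A half turn about z is equivalent.
- spacer_teal: loose teal (grey-blue-green) comb, 0.16 kg, standing on its fins: plate 64 (x) x 124 (y) x 8 mm, top at z = 50 mm; under it five fins, each 64 (x) x 6 (y) x 42 mm deep, 22 mm apart (does not fit). Grip bar on top, centred, 14 (x) x 60 (y) mm, z = 50 to 86 mm. Origin: centre, level with the fin tips; z up. To be left alone.
- bottle: loose white plastic bottle, 42 mm in diameter, 130 mm tall, standing upright. Origin: centre of its underside; z up. To be left alone.

How it is judged:
By the outcome, as a careful person would: the job done as asked, in the order asked, and still so for the second after the job is handed in, with the robot touching nothing.
It also fails if it takes over 38 s, if anything falls off the work surface, if the arm or the gripper's body presses on something with over 40 N, if the wrist force passes 120 N, or if a joint passes its speed limit or range.

## Working session

There is one attempt and no reset: what is moved stays moved. The work goes in short steps, Python scripts to look and compute and a shell command to move; the robot and the scene stay as the last step left them, time stands still between calls to the robot, and variables do not carry over. Pictures are saved under pics/ and viewed, at most 10 in all, crops included, and the job is handed in when it is done.

```bash
mkdir -p pics; cat > h.py <<'E'
import numpy as np, cv2
from cell import get_state, eyes, manip
def cam(n,save=None):
    d=eyes.read_camera(n)
    if save: cv2.imwrite('pics/'+save,d['pixels'][:,:,::-1])
    z=d['range_z']; h,w=z.shape
    f=h/2/np.tan(np.radians(d['vertical_fov'])/2)
    v,u=np.mgrid[:h,:w]
    P=np.stack([(u-d['cx'])/f*z,(v-d['cy'])/f*z,z,np.ones_like(z)],-1)
    W=(P@np.linalg.inv(np.array(d['extrinsics'])).T)[...,:3]
    W[z==0]=np.nan
    return d['pixels'],W,d
E
python3 - <<'E'
from h import *
s=get_state();print(s)
a,W,d=cam('top','top1.png');b,_,d2=cam('scene','scene1.png')
print(d['vertical_fov'],d['cx'],d['cy'],np.round(d['extrinsics'],3))
np.savez('top1.npz',a=a,W=W)
E
```

```text
{'clock': 0.0, 'joint_pos': array([ 1.11939739,  0.3328554 , -0.06471433,  1.46097141,  0.02159311,
        1.3499519 , -0.08848525]), 'joint_velocities': array([ 0.00022012,  0.00177284,  0.00123094, -0.00038852, -0.00151682,
        0.00044925, -0.00016326]), 'tau': array([-3.42465137e-04, -6.23254895e+01,  2.47127458e-02, -3.89897203e+01,
       -6.12170273e-02,  4.00990422e-02,  1.54283784e-04]), 'tcp_pos': array([ 0.25968918, -0.56803278,  0.22174993]), 'ee_rot': array([ 9.77098919e-01,  2.12784275e-01, -1.88561465e-04, -7.21087786e-04]), 'contact_force': array([-0.27279697, -0.83348511,  0.60203037]), 'torque': array([ 0.02283878,  0.08253155, -0.02365335]), 'grip_force': 0.0, 'opening': 0.08718118219292162}
42.129144888376274 321.7387195939673 193.93758304208603 [[-8.000e-03 -1.000e+00 -1.000e-03 -4.900e-02]
 [-9.860e-01  8.000e-03 -1.680e-01  5.800e-01]
 [ 1.680e-01 -1.000e-03 -9.860e-01  1.246e+00]
 [ 0.000e+00  0.000e+00  0.000e+00  1.000e+00]]
```

View pics/top1.png

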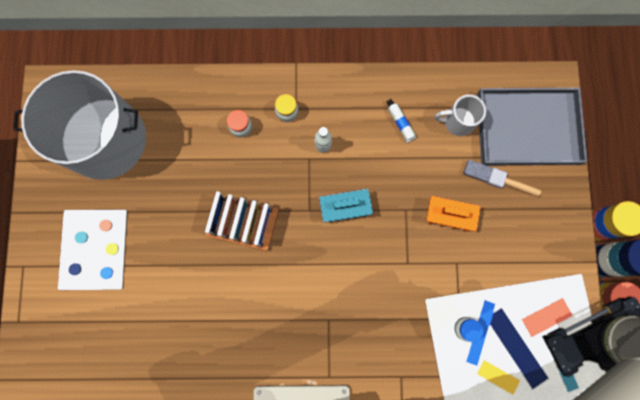

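View pics/scene1.png

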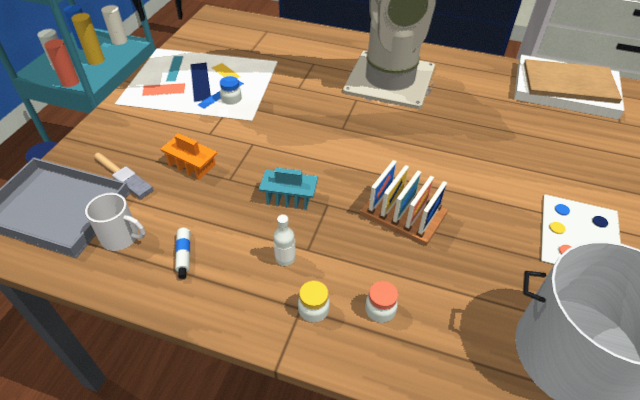

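The top view shows the orange spacer at (454,213), the teal one at (346,205), the rack at (242,220) and the bottle at (323,138). Next I measure the orange spacer and the rack.

```bash
python3 - <<'E'
from h import *
D=np.load('top1.npz');a,W=D['a'],D['W']
def rep(name,u0,u1,v0,v1,z0,z1):
    p=W[v0:v1,u0:u1].reshape(-1,3); p=p[(p[:,2]>z0)&(p[:,2]<z1)]
    r=cv2.minAreaRect((p[:,:2]*1000).astype(np.float32)); print(name,len(p),p.mean(0).round(4),r)
    print(' box',cv2.boxPoints(r).round(0).tolist())
rep('orange bar',420,490,185,240,.07,.1)
rep('orange plate+bar',420,490,185,240,.042,.1)
rep('teal',312,380,180,230,.042,.1)
rep('rack tops',195,290,180,260,.088,.11)
rep('rack base',195,290,180,260,.010,.11)
rep('bottle',305,340,120,160,.05,.2)
s=get_state(); from scipy.spatial.transform import Rotation as R
print(R.from_quat(s['ee_rot']).as_matrix().round(3))
E
```

```text
orange bar 176 [ 0.5297 -0.3772  0.0842] ((530.369140625, -378.21990966796875), (60.69416046142578, 15.402932167053223), 75.92176818847656)
 box [[516.0, -406.0], [530.0, -410.0], [545.0, -351.0], [530.0, -347.0]]
orange plate+bar 1298 [ 0.5294 -0.3766  0.0549] ((530.4833374023438, -378.24847412109375), (125.23664093017578, 65.02157592773438), 77.66846466064453)
 box [[485.0, -432.0], [549.0, -446.0], [576.0, -324.0], [512.0, -310.0]]
teal 1280 [ 0.5517 -0.1113  0.055 ] ((553.1641235351562, -111.87084197998047), (64.76773834228516, 124.03703308105469), 8.96601676940918)
 box [[512.0, -56.0], [531.0, -178.0], [595.0, -168.0], [575.0, -46.0]]
rack tops 873 [0.5174 0.1514 0.0957] ((517.4367065429688, 150.5157928466797), (129.578369140625, 100.08975982666016), 75.98365020751953)
 box [[453.0, 100.0], [550.0, 76.0], [582.0, 201.0], [485.0, 225.0]]
rack base 2879 [0.5132 0.1449 0.0543] ((517.4528198242188, 149.89662170410156), (163.05416870117188, 111.90189361572266), 75.63496398925781)
 box [[443.0, 85.0], [551.0, 57.0], [592.0, 215.0], [483.0, 243.0]]
bottle 274 [ 0.7125 -0.057   0.094 ] ((716.6109008789062, -57.99237823486328), (40.19417190551758, 37.86967849731445), 88.33877563476562)
 box [[697.0, -78.0], [735.0, -79.0], [736.0, -38.0], [698.0, -37.0]]
[[ 0.909  0.416 -0.001]
 [ 0.416 -0.909  0.001]
 [-0.    -0.001 -1.   ]]
```

```bash
python3 -m pendant '[[[6,2,-0.4,0,-3],[6,6,-1.1,1,-11],[6,11,-2,2,-20],[6,17,-3.2,3,-29],[6,23,-4.3,4,-38],[6,28.5,-5.3,5,-46],[6,31.5,-5.8,6,-51],[6,32.5,-6,6,-52.6]]]'
python3 - <<'E'
from h import *
from scipy.spatial.transform import Rotation as R
a,W,d=cam('wrist','w1.png'); s=get_state(); M=R.from_quat(s['ee_rot']).as_matrix()
print(s['tcp_pos'],M.round(3))
for z0,z1 in((.07,.1),(.044,.056)):
    m=(W[...,2]>z0)&(W[...,2]<z1)&(np.hypot(W[...,0]-.53,W[...,1]+.378)<.085)
    r=cv2.minAreaRect((W[m][:,:2]*1000).astype(np.float32)); print(m.sum(),r,np.median(W[m][:,2]))
E
```

```text
clock: 1.1
tcp_pos: [0.5316, -0.3766, 0.1615]
ee_rot: [0.78, 0.625, 0.0, -0.001]
contact_force: [-0.6, -0.8, 0.5]
opening: 0.0599
grip_force: 0.0
[ 0.53161898 -0.37719773  0.1621149 ] [[ 0.218  0.976 -0.   ]
 [ 0.976 -0.218  0.001]
 [ 0.001 -0.001 -1.   ]]
1170 ((528.54638671875, -377.83551025390625), (59.52085494995117, 14.002573013305664), 77.56814575195312) 0.08588245939006404
6360 ((529.4201049804688, -373.8796691894531), (114.00147247314453, 64.07305908203125), 77.51692199707031) 0.04997151933255295
```

View pics/w1.png

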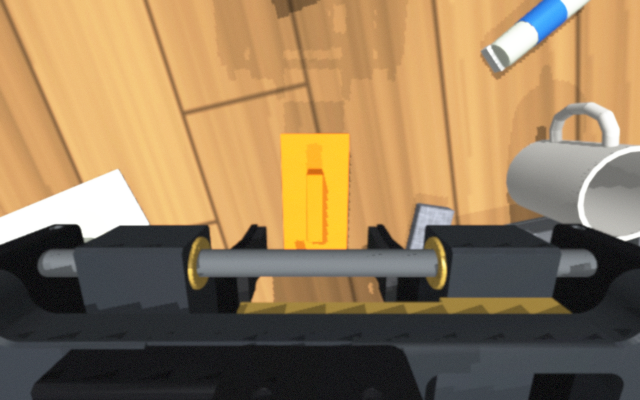

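The orange plate runs down the middle at (315,190), with the bar at (317,205). It lies square to and between the fingers, and the mug at (590,170) is clear. I go down and close.

```bash
python3 -m pendant '[[[6,-0.1,-0.2,2,0],[6,-0.1,-0.2,5,0],[6,-0.1,-0.2,8,0],[6,-0.1,-0.2,10,0],[6,-0.1,-0.2,10.5,0],[6,-0.1,-0.2,10.5,0],[0,-0.1,-0.2,10.5,0],[0,-0.1,-0.2,10.5,0]]]'
python3 -m pendant '[[[0,0,0,0,0],[0,0,0,0,0],[0,0,0,0,0],[0,0,0,0,0],[0,0,0,0,0],[0,0,0,-0.5,0],[0,0,0,-1.5,0],[0,0,0,-3,0]]]'
```

```text
clock: 2.15
tcp_pos: [0.5288, -0.3795, 0.0585]
ee_rot: [0.782, 0.624, 0.0, 0.001]
contact_force: [-0.6, 0.0, 0.6]
opening: 0.0473
grip_force: 0.0
clock: 3.15
tcp_pos: [0.5282, -0.3791, 0.0883]
ee_rot: [0.782, 0.624, -0.0, -0.0]
contact_force: [0.0, -0.4, -0.7]
opening: 0.0137
grip_force: 30.0
```

```bash
python3 -m pendant '[[[0,0,0,-3,0],[0,0,0,-6,0],[0,1,-0.2,-9,0],[0,3.5,-0.9,-11,0],[0,7,-1.7,-12,0],[0,11,-2.7,-12,0],[0,15.5,-3.8,-12,0],[0,20,-4.9,-12,0]]]'
python3 -m pendant '[[[0,4.5,-1.1,0,0],[0,9,-2.2,0,0],[0,13.5,-3.3,0,0],[0,18,-4.4,0,0.5],[0,23,-5.6,0,1],[0,27.5,-6.7,0,1.4],[0,30.5,-7.5,0,1.4],[0,31.4,-7.7,0,1.4]]]'
python3 - <<'E'
from h import *
a,W,d=cam('top','top2.png');b,_,_=cam('scene','s2.png');c,V,_=cam('wrist','w2.png')
s=get_state();print(s['tcp_pos'],s['ee_rot'],s['contact_force'])
np.savez('w2.npz',a=c,W=V)
cv2.imwrite('pics/c2.png',np.hstack([cv2.resize(b[60:260,300:500],(400,400)),cv2.resize(c,(400,250))[:, :].repeat(1,0) if 0 else cv2.copyMakeBorder(cv2.resize(c,(400,250)),0,150,0,0,0)])[:,:,::-1])
hsv=cv2.cvtColor(c,cv2.COLOR_RGB2HSV); m=(hsv[...,0]>8)&(hsv[...,0]<22)&(hsv[...,1]>200)&(hsv[...,2]>120)
for z0,z1 in((.18,.2),(.2,.26)):
    k=(V[...,2]>z0)&(V[...,2]<z1)&m
    if k.sum()>50: print(z0,k.sum(),cv2.minAreaRect((V[k][:,:2]*1000).astype(np.float32)),np.median(V[k][:,2]),V[k][:,2].std())
E
```

```text
clock: 4.15
tcp_pos: [0.525, -0.1719, 0.2088]
ee_rot: [0.782, 0.624, 0.0, 0.001]
contact_force: [0.4, -0.1, -0.9]
opening: 0.0139
grip_force: 30.0
clock: 5.15
tcp_pos: [0.5193, 0.1523, 0.2087]
ee_rot: [0.788, 0.615, 0.001, 0.0]
contact_force: [0.5, -0.6, -1.4]
opening: 0.0137
grip_force: 30.0
[0.51987632 0.14909294 0.20796761] [7.89360261e-01 6.13930113e-01 2.96885822e-06 4.40273726e-04] [ 0.31033738  0.19558476 -2.24330203]
0.18 1101 ((521.8375854492188, 158.53787231445312), (107.65182495117188, 63.30866241455078), 76.09223937988281) 0.19977111557235172 0.00026171140190992806
0.2 9358 ((521.8018188476562, 158.63026428222656), (107.87132263183594, 63.09028625488281), 76.0091552734375) 0.20102229690244833 0.014029514274168271
```

View pics/c2.png

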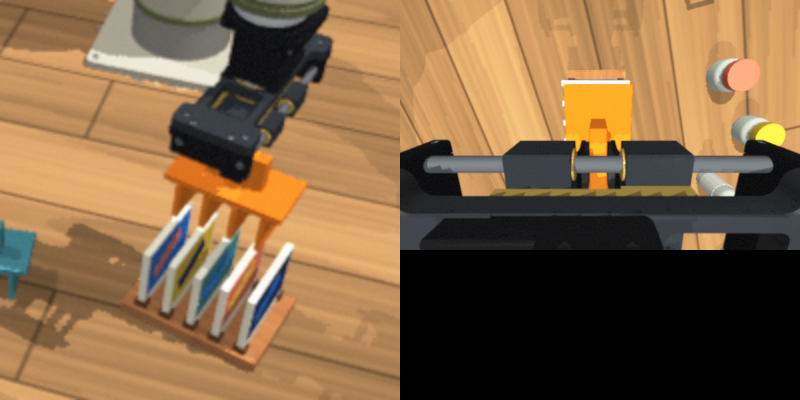

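The scene crop (left) shows the comb held level above the rack, with each fin over a gap. The wrist crop (right) shows the plate at (597,110) centred over the boards. The residual is about 2 mm. I lower it almost all the way first and check the force.

```bash
python3 -m pendant '[[[0,-0.1,-0.25,0,0.3],[0,-0.1,-0.25,1.5,0.3],[0,-0.1,-0.25,3.2,0.3],[0,-0.1,-0.25,5,0.3],[0,-0.1,-0.25,6.5,0.3],[0,-0.1,-0.25,7.7,0.3],[0,-0.1,-0.25,8.4,0.3],[0,-0.1,-0.25,8.4,0.3]]]'
python3 - <<'E'
from h import *
c,V,_=cam('wrist','w3.png');b,_,_=cam('scene')
cv2.imwrite('pics/c3.png',np.hstack([cv2.resize(b[80:260,320:500],(400,400)),cv2.copyMakeBorder(cv2.resize(c,(400,250)),0,150,0,0,0)])[:,:,::-1])
hsv=cv2.cvtColor(c,cv2.COLOR_RGB2HSV); m=(hsv[...,0]>8)&(hsv[...,0]<22)&(hsv[...,1]>200)&(hsv[...,2]>120)
k=(V[...,2]>.1)&(V[...,2]<.125)&m
print(cv2.minAreaRect((V[k][:,:2]*1000).astype(np.float32)),np.median(V[k][:,2]))
k=(V[...,2]>.088)&(V[...,2]<.1)&~m&(abs(V[...,1]-.15)<.09)&(abs(V[...,0]-.52)<.08)
print('board',k.sum(),V[k].min(0),V[k].max(0),cv2.minAreaRect((V[k][:,:2]*1000).astype(np.float32)))
print(get_state()['tcp_pos'],get_state()['contact_force'])
E
```

```text
clock: 6.3
tcp_pos: [0.5168, 0.1495, 0.1232]
ee_rot: [0.791, 0.612, -0.0, -0.0]
contact_force: [-0.4, -0.3, -1.7]
opening: 0.014
grip_force: 30.0
((518.7144775390625, 157.5234375), (107.64250183105469, 63.639915466308594), 75.3776626586914) 0.11571492997676347
board 2252 [0.46728449 0.1392267  0.08812935] [0.57925222 0.22524492 0.09831982] ((523.6101684570312, 182.51666259765625), (64.55886840820312, 100.19264221191406), 75.51887512207031)
[0.51727544 0.14963466 0.12396262] [-0.33985314  0.25702977 -2.04878729]
```

View pics/c3.png

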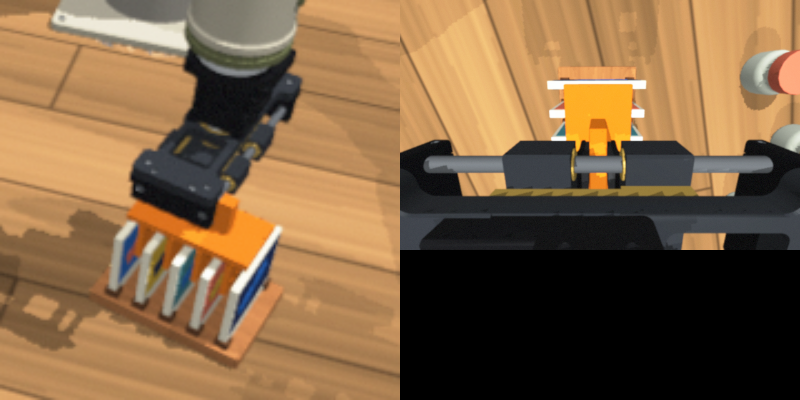

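The fins are in the gaps (scene crop, around (190,250)). The far board's edge at (597,85) frames the plate evenly, about 2 mm short lengthwise. I correct that and seat the comb.

```bash
python3 -m pendant '[[[0,0.2,-0.1,0,0],[0,0.2,-0.1,0.3,0],[0,0.2,-0.1,0.6,0],[0,0.2,-0.1,0.8,0],[0,0.2,-0.1,1.0,0],[0,0.2,-0.1,1.1,0],[0,0.2,-0.1,1.2,0],[0,0.2,-0.1,1.2,0]]]'
```

```text
clock: 7.4
tcp_pos: [0.5165, 0.1517, 0.1115]
ee_rot: [0.791, 0.612, 0.0, 0.0]
contact_force: [0.2, -0.1, -1.5]
opening: 0.0135
grip_force: 30.0
```

No contact yet (force unchanged), so I press down another 1–2 mm in small steps.

```bash
python3 -m pendant '[[[0,0,0,0.03,0],[0,0,0,0.06,0],[0,0,0,0.09,0],[0,0,0,0.12,0],[0,0,0,0.12,0],[0,0,0,0.12,0],[0,0,0,0.12,0],[0,0,0,0.12,0]]]'
```

```text
clock: 8.4
tcp_pos: [0.5166, 0.1517, 0.1114]
ee_rot: [0.791, 0.612, 0.0, 0.0]
contact_force: [-4.8, -1.8, 11.2]
opening: 0.0135
grip_force: 30.0
```

```bash
python3 -m pendant '[[[2,0,0,-0.1,0],[4,0,0,-0.1,0],[5,0,0,-0.1,0],[5,0,0,-0.1,0],[5,0,0,-0.1,0],[5,0,0,-0.1,0],[5,0,0,-0.5,0],[5,0,0,-1.5,0]]]'
python3 -m pendant '[[[5,0,0,-2,0],[5,0,0,-5,0],[5,0,0,-9,0],[5,0,0,-13,0],[5,-4,0,-15,0],[5,-9,0,-15,0],[5,-15,0,-15,0],[5,-18,0,-15,0]]]'
python3 - <<'E'
from h import *
a,W,d=cam('top');b,_,_=cam('scene')
cv2.imwrite('pics/c4.png',np.hstack([cv2.resize(b[80:260,320:500],(400,400)),cv2.resize(a[140:300,170:330],(400,400))])[:,:,::-1])
hsv=cv2.cvtColor(a,cv2.COLOR_RGB2HSV); m=(hsv[...,0]>8)&(hsv[...,0]<22)&(hsv[...,1]>200)
k=(W[...,2]>.098)&(W[...,2]<.15)&(abs(W[...,1]-.15)<.1)&(abs(W[...,0]-.52)<.1)
print(cv2.minAreaRect((W[k][:,:2]*1000).astype(np.float32)))
q=W[k&(W[...,2]<.112)]; print(len(q),np.linalg.lstsq(np.c_[q[:,:2],np.ones(len(q))],q[:,2],rcond=None)[0],np.median(q[:,2]))
E
```

```text
clock: 9.4
tcp_pos: [0.5163, 0.1517, 0.1256]
ee_rot: [0.791, 0.612, -0.0, -0.0]
contact_force: [-0.6, -0.5, 0.2]
opening: 0.0501
grip_force: 0.0
clock: 10.4
tcp_pos: [0.4705, -0.0256, 0.2763]
ee_rot: [0.792, 0.611, 0.0, 0.001]
contact_force: [-0.3, 0.3, 0.9]
opening: 0.05
grip_force: 0.0
((517.2213745117188, 150.46914672851562), (128.27252197265625, 98.17961120605469), 75.11912536621094)
1279 [0.00102761 0.002058   0.10340324] 0.10441218581450751
```

View pics/c4.png

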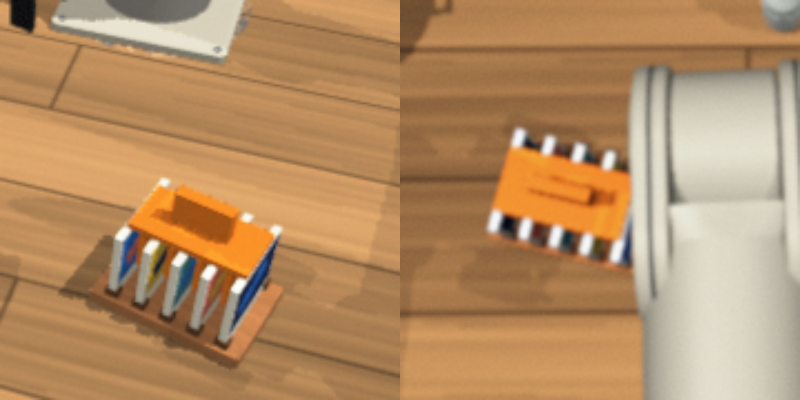

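The orange plate lies flat at z 0.104, central on the boards (left crop (205,225), right crop (565,190)), with the fins in the gaps and the arm clear. I hand the job in.

```bash
python3 -c "
from cell import manip
print(manip.finish_job())"
```

```text
the job is handed in; nothing more can be done
None
```

The orange spacer is seated flat and central on the rack with its four fins in the four gaps, the teal spacer and bottle were never touched, and the job is handed in at about 10.5 s of the 38 s allowed; no verdict was returned.

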